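# Seat a vial cap in the hand press and hold the clamp

### The arm

A 6-joint arm with a two-finger parallel gripper is mounted at the origin on a cart in front of the work surface, level with it; the furniture and walls round the work are solid. World frame = base frame: x ahead of the robot, y to its left, z up, the work surface at z = 0. Lengths are in m, angles in degrees, forces in N, time in s.
With the tool pointing down it reaches from about 0.25 to 0.725 m from the base axis. Payload 9.7 kg.
Tool frame: the origin (TCP) lies at the very end of the fingers, on their centre line; the grasp point (between the pads) lies 19 mm behind it; x points along the fingers, y is the direction in which the jaws open and shut, and the axes are right-handed (so a half turn about x gives the same grasp; the last joint's range is limited). The gripper opens to 85 mm and grips with 20 to 120 N. Pads are 22 mm wide; open, the fingers measure 114 mm over their backs; the gripper's body (76 mm by 85 mm) begins 54 mm behind the grasp point. The pads swing forward as they close: fully open they stand 13 mm farther back than shut.
Start: joints at [70.646, 4.979, 10.078, 95.1, 0, 90], TCP at [0.182, 0.519, 0.231] pointing down, gripper open.
Joint ranges: [-179.16, 179.16], [-48.56, 103.87], [-65.8, 70.77], [-126.05, 130.52], [-82.76, 87.17], [-180, 180]. Speed limits (degrees/s): [127.2, 127.2, 147.25, 180, 180, 180].

### API

Orientations are given as [roll, pitch, yaw] about the fixed x, y, z axes, in that order (R = Rz(yaw) Ry(pitch) Rx(roll)).
In Python, from workcell import get_obs, cams, bot gives the robot as it stands.
- The arm moves only by the tool apply_moves, never from a script. Its argument "rows" is a list that holds one entry, the list of rows, each a list of 7 numbers: the shift along the tool's x, y, z in mm, then the turn, a rotation vector about the tool's x, y, z in rad, then the opening, from 0 (shut) to 1 (fully open). A call has 1 to 20 rows; each row is the pose to reach, as a shift and turn from the pose measured when the call began, along the tool's axes at that moment; what a row does not reach only later rows make up. A row lasts 1/10 s, in which the tool goes at most 50 mm and 8.59 degrees, less where a joint would pass 70% of its speed; a pose out of reach is approached as far as the arm can. A call with a gripper value outside its range is refused whole. The fingers move at their own pace and stop on an object; "newtons" is the grip in N (left out, the last holds). Time passes only in rows, so rows that repeat a pose let the fingers close. It gives the time, the measured TCP pose, the force and the opening at its end, in the units of the state.
- get_obs(): the state, without advancing time (a new reading comes with each control period).
- cams.camera(name): name is "scene" or "top" or "wrist"; returns a dict with "pixels" (400x640x3 uint8, red, green, blue), "range_z" (400x640 float32, m along the optical axis (not along the pixel's ray), 0 where there is no reading), "fx", "fy", "cx", "cy" (pixels), "D" ([k1, k2, p1, p2, k3] as OpenCV has them; the pictures are not rectified), "eye" and "attitude" of the camera in the world. Camera axes: x right, y up, looking along -z (the intrinsics and any distortion apply to the point x, -y, -z); pixel columns grow to the right and rows downward; lengths in m; the calibration is good to about 2 mm. A picture is of the moment at which its call begins.
- bot.job_done(): hands the job in, once; it reports no verdict.
Trained networks look in a picture, given as the dict that the camera call returned (one of the last four; its "shot" number tells which), for a name from the list of things; names that differ only in an ending like _2 or _b are one class to them, and where a whole thing is asked for, a point or a joint stands for the part that bears it (a point fixed in the world has none). Each returns a list of dicts, best first, with "confidence" (0 to 1); they miss things now and then, are a little off and sometimes report something else, mostly with a low value. They report only what shows in the picture. A call takes as long as a camera call. They do not tell look-alikes from the thing itself.
- cams.find_in(label, picture): "at" ([x, y, z] in m, in world coordinates, good to about 4 mm: the middle of the surface that is visible of it).
The state is a dict: "time": time; "q": joint angles; "qd": joint speeds; "joint_efforts": joint torques, N m; "ee_pos": TCP position; "tcp_rot": TCP orientation; "wrist_force": force on the tool from outside, world axes, zero at the start; "torque": the same for the moment, N m; "opening": finger opening in m.
Only numpy, scipy, OpenCV 4.12 (cv2) and the standard library are available. Lean on these libraries where they do the work, as an engineer would, in place of code of your own. Each camera call takes 0.05 s, during which the arm holds its last target.

### The job

Slide the shuttle with the capped vial under the head of the hand press, all the way home against its stop. Then press the lever down by its red paddle until the pointer stands in the green band of the scale, never in the red, so that the spring foot clamps the cap, and finish while holding it pressed there; the lever springs up if let go. Keep the vial upright in its nest and leave the other things on the worktop where they stand.

Things in the scene. Friction and masses are not known exactly. Their poses are not given: they have to be found in the camera images.
- press: White C-frame hand press fixed to the worktop on a grey bed 125 x 270 x 10 mm, turned about z by up to 0.3 rad. Origin on the worktop below the ram axis; z up, -x its front (the lever points there), -y (right as seen from the robot) where the track runs out. Head: y +-28 mm, x -24 to +76 mm, z 149 to 211 mm; column behind the ram from x +40 mm.
- shuttle (a joint): Travel of the steel shuttle plate (50 mm wide) along local +y of the press, in m: 0 is far out to the right, 0.09 is fully home against the dark stop, the vial then straight under the foot. Starts at 0. Needs about 1.5 to 3 N, stays where it is left.
- shuttle_knob (a point): Middle of the upright black round knob on the right end of the shuttle: cylinder 22 mm in diameter, 36 mm tall (18 mm above and below this point), this point 58 mm above the worktop, on a 12 mm stem; it moves with the shuttle, 130 mm to local -y of the vial nest.
- lever (a joint): Angle of the spring lever in rad: 0 at rest (raised 0.44 rad above level), grows as it is pressed down, stop at 1.1. Green band: 0.58 to 0.78 (aim at 0.68, that is 0.24 rad below level). Red begins at 0.90. The spring pushes back with 0.4 + angle (N m), plus up to 0.2 N m from the foot: about 10 N at the paddle in the green. The ram goes down 30 mm per rad; the foot meets the cap at 0.4 rad.
- paddle (a point): Middle of the upper face of the red paddle on the lever's end, 44 mm long (along the lever) x 56 mm wide x 14 mm thick; 125 mm from the hub axis along the lever and 7 mm above the lever's centre line. The face tilts with the lever, rising away from the press at rest. This point is about 240 mm above the worktop at rest, 157 mm in the green.
- foot: Black round rubber foot 28 mm in diameter under the ram, on a spring of 500 N/m in the ram; origin in the middle of its underside, 109 mm above the worktop at rest, 12 mm above the cap of the vial.
- vial_center (a point): Centre (half-way up) of the white vial with red cap, 32 mm in diameter, 75 mm tall, loose in the black ring nest of the shuttle (22 mm deep, 36 mm bore, 48 mm outside); it stands on the shuttle plate, its foot 22 mm above the worktop. z is its axis.
- brown_bottle: Bystander: brown bottle with black cap, 54 mm in diameter, 125 mm tall, origin under its centre, near the right edge.
- flask: Bystander: small round glass flask with cork, 66 mm in diameter, 149 mm tall, origin under its centre, at the front right.
- blue_vial: Bystander: white vial with blue cap, 27 mm in diameter, 56 mm tall, origin under its centre, left in front of the press.
- white_vial: Bystander: white vial with white cap, 27 mm in diameter, 52 mm tall, origin under its centre, left in front of the press.
- lever_hub (a point): Middle of the lever's hub, on its axis, which is level along y of the press; 30 mm to -x of the ram axis, 180 mm above the worktop. Beside it, on the right cheek of the head, is the scale arc (white, green, white, red from above, 52 mm radius), with a black pointer that moves with the lever.
- steel_bath: Closed steel water bath on the left (fixed, not used): 302 mm wide, 297 mm deep, lid 212 mm and its handle 240 mm above the worktop; origin on the worktop under its middle. The gripper may start right above it: go up before moving sideways.
Mind the look-alikes: they are no part of the job. Leave any yellow look-alike of the part that bears vial_center alone.

How it is judged:
By the outcome, as a careful person would: the job done as asked, in the order asked, and still so for the second after the job is handed in, while the arm keeps its last pose, push and grip.
It also fails if it takes over 53 s, if anything falls off the work surface, if the arm or the gripper's body presses on something with over 40 N, if the wrist force passes 120 N, or if a joint passes its speed limit or range.

## Working session

There is one attempt and no reset: what is moved stays moved. The work goes in short steps, Python scripts to look and compute and a tool call to move; the robot and the scene stay as the last step left them, time stands still between calls to the robot, and variables do not carry over. Pictures are saved under pics/ and viewed, and the job is handed in when it is done.

Besides the shell and the picture viewer there is one more tool, called after "Emit:" as a command line: name --argument value ..., lists and objects as JSON in quotes. apply_moves: Moves the arm, as the interface text tells. Its arguments: {"type":"object","properties":{"rows":{"type":"array"},"newtons":{"type":"number"}},"required":["rows"]}

```bash
mkdir -p pics; ls
cat > h.py <<'E'
import numpy as np, cv2
from workcell import get_obs, cams, bot
def save(p,n): cv2.imwrite('pics/'+n, cv2.cvtColor(p['pixels'],cv2.COLOR_RGB2BGR))
E
python3 - <<'E'
from h import *
o=get_obs(); print(o)
for n in ['scene','top']:
    p=cams.camera(n); save(p,n+'0.png'); print(n,p['eye'],p['attitude'],p['fx'],p['cx'],p['cy'],p['D'],p['shot'])
    for l in ['press','shuttle','shuttle_knob','lever','paddle','foot','vial_center','brown_bottle','flask','blue_vial','white_vial','lever_hub','steel_bath']:
        try: r=cams.find_in(l,p); print(l,[(np.round(a['at'],3).tolist(),round(a['confidence'],2)) for a in r])
        except Exception as e: print(l,e)
E
```

```text
pics
{'time': 0.0, 'q': array([7.06461788e+01, 5.01050081e+00, 1.00321012e+01, 9.50964645e+01,
       4.14815423e-04, 9.00011922e+01]), 'qd': array([0.11115122, 0.01631638, 0.08463647, 0.07794855, 0.00743016,
       0.02915436]), 'joint_efforts': array([-5.17463450e-04, -5.20390999e+01,  4.64802575e+01,  1.65485730e-02,
       -4.02675278e-05,  7.07916158e-06]), 'ee_pos': array([0.18219517, 0.51871146, 0.23056772]), 'tcp_rot': array([ -90.31627561,   89.92513482, -109.67128926]), 'wrist_force': array([ 1.24041562, -0.39528244,  0.36559819]), 'torque': array([ 0.00662535, -0.03273181, -0.02140056]), 'opening': 0.08555199933543382}
scene [-0.33749701 -0.849249    1.06737258] [ 54.46134445   1.28736966 -45.90061885] 495.97478290753963 310.7502384325946 202.06330582294933 [-0.12859358  0.          0.          0.          0.        ] 1
press [([0.587, 0.019, 0.026], 0.76)]
shuttle [([0.583, -0.121, 0.022], 0.75)]
shuttle_knob [([0.582, -0.122, 0.024], 0.55)]
lever [([0.528, 0.046, 0.196], 0.7)]
paddle [([0.523, 0.047, 0.202], 0.76)]
foot [([0.586, 0.037, 0.117], 0.45), ([0.582, -0.122, 0.
[... 507 characters left out ...]
077 [-0.06349424  0.          0.          0.          0.        ] 2
press [([0.59, -0.01, 0.02], 0.58), ([0.433, 0.339, 0.051], 0.54)]
shuttle [([0.589, -0.108, 0.024], 0.69)]
shuttle_knob [([0.589, -0.108, 0.025], 0.56)]
lever [([0.499, 0.052, 0.219], 0.61)]
paddle [([0.494, 0.051, 0.221], 0.97)]
foot [([0.419, -0.313, 0.053], 0.51), ([0.589, -0.105, 0.026], 0.41)]
vial_center [([0.588, -0.038, 0.095], 0.54)]
brown_bottle [([0.515, -0.329, 0.078], 0.7), ([0.585, -0.009, 0.02], 0.63)]
flask [([0.416, -0.313, 0.054], 0.72)]
blue_vial [([0.382, 0.264, 0.056], 0.54)]
white_vial [([0.434, 0.338, 0.049], 0.37)]
lever_hub [([0.59, -0.01, 0.026], 0.58), ([0.589, -0.108, 0.026], 0.41)]
steel_bath []
```

View pics/scene0.png

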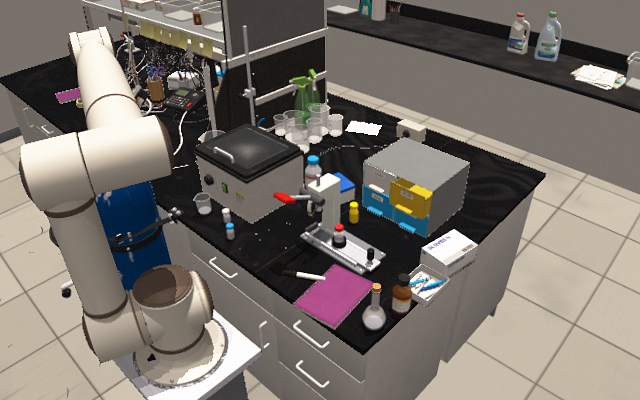

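View pics/top0.png

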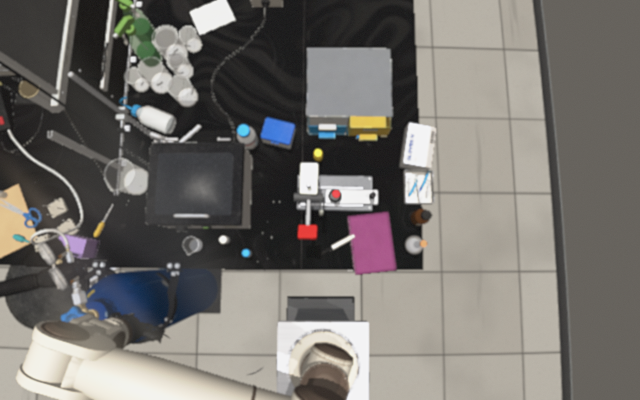

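The top view shows the press head near (309,178), the red paddle at (307,232), the red-cap vial at (336,196), the knob at (374,198) and the yellow look-alike at (318,154). I'll measure these by colour and depth next.

```bash
cat >> h.py <<'E'
from scipy.spatial.transform import Rotation as R
def cloud(p):
    h,w=p['range_z'].shape
    u,v=np.meshgrid(np.arange(w),np.arange(h))
    K=np.array([[p['fx'],0,p['cx']],[0,p['fy'],p['cy']],[0,0,1.]])
    n=cv2.undistortPoints(np.stack([u,v],-1).reshape(-1,1,2).astype(float),K,np.array(p['D'],float)).reshape(h,w,2)
    z=p['range_z']
    P=np.stack([n[...,0]*z,-n[...,1]*z,-z],-1)
    M=R.from_euler('xyz',p['attitude'],degrees=True).as_matrix()
    W=P@M.T+p['eye']; W[z==0]=np.nan
    return W
def proj(p,X):
    M=R.from_euler('xyz',p['attitude'],degrees=True).as_matrix()
    c=(np.atleast_2d(X)-p['eye'])@M
    K=np.array([[p['fx'],0,p['cx']],[0,p['fy'],p['cy']],[0,0,1.]])
    return cv2.projectPoints((c*[1,-1,-1]).reshape(-1,1,3),np.zeros(3),np.zeros(3),K,np.array(p['D'],float))[0].reshape(-1,2)
def crop(p,u0,v0,u1,v1,s,n):
    im=cv2.cvtColor(p['pixels'],cv2.COLOR_RGB2BGR)[v0:v1,u0:u1]
    cv2.imwrite('pics/'+n,cv2.resize(im,None,fx=s,fy=s,interpolation=cv2.INTER_CUBIC))
E
python3 - <<'E'
from h import *
for n,c in [('scene',(260,160,400,280)),('top',(280,140,400,260))]:
    p=cams.camera(n); crop(p,*c,5,n+'c.png'); W=cloud(p)
    im=p['pixels'].astype(int); 
    red=(im[...,0]>120)&(im[...,1]<70)&(im[...,2]<80)
    B=(W[...,0]>.4)&(W[...,0]<.75)&(W[...,1]>-.2)&(W[...,1]<.15)
    k,l,st,ce=cv2.connectedComponentsWithStats((red&B).astype(np.uint8))
    for i in range(1,k):
        if st[i,4]>8:
            q=W[l==i]; print(n,ce[i],st[i,4],'med',np.median(q,0).round(4),'min',q.min(0).round(3),'max',q.max(0).round(3))
    # steel plate / z slices
    for zl,zh in [(.015,.03),(.066,.085),(.2,.22)]:
        m=B&(W[...,2]>zl)&(W[...,2]<zh); q=W[m]; print(n,zl,len(q), 'bbox',q.min(0).round(3),q.max(0).round(3), cv2.minAreaRect(q[:,:2].astype(np.float32)))
    # knob
    m=B&(W[...,2]>.05)&(W[...,2]<.085)&(W[...,1]<-.1); q=W[m]; print('knob',len(q),q.mean(0),q.min(0),q.max(0))
E
```

```text
scene [282.86046512 197.10852713] 129 med [0.441  0.0481 0.2408] min [0.428 0.021 0.212] max [0.489 0.077 0.25 ]
scene [339.17948718 226.92307692] 39 med [ 0.5906 -0.0451  0.0938] min [ 0.572 -0.057 -0.004] max [0.7   0.043 0.098]
scene 0.015 1039 bbox [ 0.401 -0.199  0.015] [0.744 0.091 0.03 ] ((0.5724341869354248, -0.05382806062698364), (0.34438011050224304, 0.2884697914123535), 0.5499891638755798)
scene 0.066 187 bbox [ 0.573 -0.181  0.066] [0.747 0.074 0.085] ((0.6217827200889587, -0.045089393854141235), (0.26284220814704895, 0.12631312012672424), 51.791587829589844)
scene 0.2 381 bbox [0.487 0.    0.2  ] [0.667 0.077 0.22 ] ((0.5770471692085266, 0.0424860455095768), (0.17827652394771576, 0.06866728514432907), 6.710128307342529)
knob 66 [ 0.5867465  -0.17309124  0.06656533] [ 0.57585675 -0.18173026  0.05051131] [ 0.60175437 -0.16174912  0.07812074]
top [306.95955882 231.45588235] 272 med [0.4513 0.0535 0.2415] min [ 0.43   0.024 -0.002] max [0.492 0.095 0.253]
top 0.015 1123 bbox [ 0.4   -0.198  0.015] [0.73  0.096 0.03 ] ((0.5656038522720337, -0.051593080163002014), (0.29433417320251465, 0.3268403708934784), 89.13218688964844)
top 0.066 96 bbox [ 0.577 -0.177  0.067] [0.75  0.036 0.082] ((0.63371342420578, -0.045350924134254456), (0.2658345103263855, 0.10586775094270706), 51.2545280456543)
top 0.2 605 bbox [0.483 0.005 0.2  ] [0.671 0.078 0.22 ] ((0.5792725086212158, 0.04516947641968727), (0.1889004111289978, 0.06571805477142334), 8.365224838256836)
knob 38 [ 0.58948348 -0.16651411  0.07134178] [ 0.57975771 -0.17688361  0.05089153] [ 0.60197832 -0.15767259  0.08128053]
```

View pics/scenec.png

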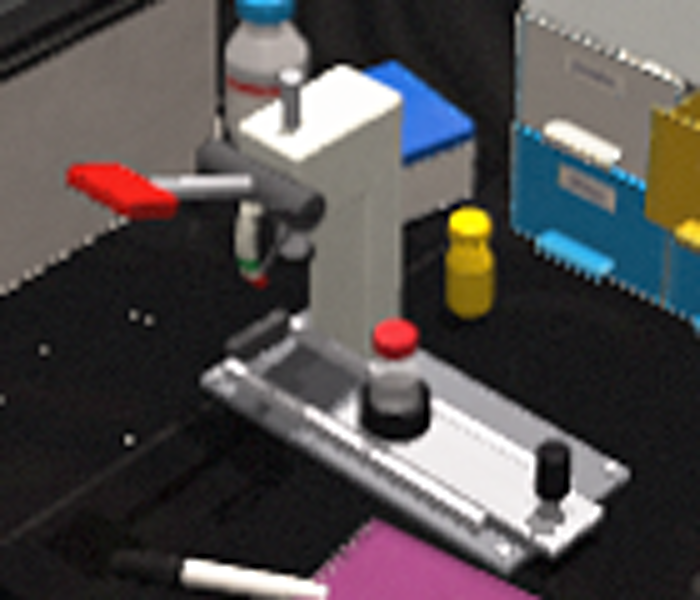

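View pics/topc.png

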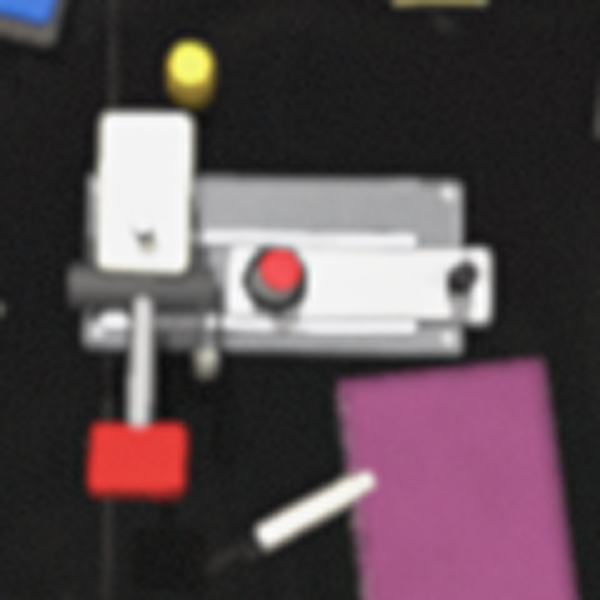

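The crops show one red-cap vial in the black nest (scene crop 395,370), the knob at (553,470) and the paddle at (120,190). The only look-alike is the yellow vial behind the press (470,260), and it isn't on the shuttle. Next I'll triangulate from both views.

Run:
```python
from h import *
def ray(p,u,v):
    K=np.array([[p['fx'],0,p['cx']],[0,p['fy'],p['cy']],[0,0,1.]])
    n=cv2.undistortPoints(np.array([[[u,v]]],float),K,np.array(p['D'],float)).ravel()
    M=R.from_euler('xyz',p['attitude'],degrees=True).as_matrix()
    d=M@np.array([n[0],-n[1],-1]); return np.array(p['eye']),d/np.linalg.norm(d)
S=cams.camera('scene');T=cams.camera('top')
def tri(a,b):
    A=np.zeros((3,3));B=np.zeros(3)
    for o,d in (ray(S,*a),ray(T,*b)):
        Q=np.eye(3)-np.outer(d,d);A+=Q;B+=Q@o
    return np.linalg.solve(A,B)
def atz(p,uv,z):
    o,d=ray(p,*uv);return o+d*(z-o[2])/d[2]
s=lambda x,y:(260+x/5-.4,160+y/5-.4)
t=lambda x,y:(280+x/5-.4,140+y/5-.4)
for n,a,b,z in [('cap',s(396,331),t(281,267),.097),('knob',s(553,448),t(463,270),.076),('paddle',s(121,185),t(138,460),.24),('bedR_front',s(512,572),t(463,353),.01),('bedR_back',s(630,470),t(463,178),.01),('bedL_front',s(203,378),t(85,350),.01),('ramtop',s(291,73),t(144,232),.23),('headFL',s(240,127),t(98,270),.211),('headFR',s(298,162),t(190,270),.211),('headBR',s(402,98),t(194,113),.211),('headBL',s(342,65),t(103,111),.211),('shR_f',s(553,558),t(490,326),.022),('shR_b',s(607,508),t(491,248),.022)]:
    print(n,tri(a,b).round(4),'S',atz(S,a,z).round(4)[:2],'T',atz(T,b,z).round(4)[:2])
```

```text
cap [ 0.5915 -0.0403  0.0946] S [ 0.5903 -0.043 ] T [ 0.5901 -0.0394]
knob [ 0.5937 -0.1673  0.0701] S [ 0.5888 -0.1717] T [ 0.5923 -0.1661]
paddle [0.4508 0.0524 0.2364] S [0.4482 0.0478] T [0.4498 0.053 ]
bedR_front [ 0.5445 -0.1767  0.0064] S [ 0.5435 -0.1802] T [ 0.5424 -0.1746]
bedR_back [ 0.6702 -0.1757  0.0078] S [ 0.6668 -0.1764] T [ 0.6708 -0.1764]
bedL_front [0.5462 0.0948 0.0084] S [0.5479 0.0912] T [0.5431 0.0972]
ramtop [0.5885 0.0481 0.2507] S [0.615 0.069] T [0.5897 0.0508]
headFL [0.5723 0.0776 0.2057] S [0.5695 0.0702] T [0.569  0.0795]
headFR [0.5706 0.0222 0.2059] S [0.5657 0.0168] T [0.5694 0.0225]
headBR [0.6691 0.0214 0.2062] S [0.6623 0.0172] T [0.669  0.0206]
headBL [0.6714 0.0776 0.2059] S [0.6658 0.072 ] T [0.6699 0.0776]
shR_f [ 0.5624 -0.1945  0.0171] S [ 0.5597 -0.1984] T [ 0.5606 -0.1926]
shR_b [ 0.6175 -0.1945  0.0215] S [ 0.6174 -0.195 ] T [ 0.6171 -0.1942]
```

```bash
cat >> h.py <<'E'
# desired tool: x down, y (jaw) along world +/-x
def plan(pos,jaw):
    o=get_obs(); M=R.from_euler('xyz',o['tcp_rot'],degrees=True).as_matrix()
    x=np.array([0,0,-1.]); y=np.array(jaw,float); y/=np.linalg.norm(y)
    G=np.stack([x,y,np.cross(x,y)],1)
    print('t',o['time'],'pos',o['ee_pos'].round(4),'F',o['wrist_force'].round(1),'open',round(o['opening'],4))
    print('axes\n',M.round(3))
    print('shift mm',(M.T@(np.array(pos)-o['ee_pos'])*1000).round(1),'rotvec',R.from_matrix(M.T@G).as_rotvec().round(3),'q',o['q'].round(1))
E
python3 - <<'E'
from h import *
for j in ([1,0,0],[-1,0,0]): plan([.591,-.17,.33],j)
E
```

```text
t 1.6 pos [0.1823 0.5189 0.2313] F [-0.8  0.4 -0.7] open 0.0851
axes
 [[ 0.     0.331  0.943]
 [-0.     0.943 -0.331]
 [-1.    -0.     0.   ]]
shift mm [ -98.7 -514.5  613.9] rotvec [ 1.233  0.    -0.   ] q [70.6  5.  10.1 95.1 -0.  90. ]
t 1.6 pos [0.1823 0.5189 0.2313] F [-0.8  0.4 -0.7] open 0.0851
axes
 [[ 0.     0.331  0.943]
 [-0.     0.943 -0.331]
 [-1.    -0.     0.   ]]
shift mm [ -98.7 -514.5  613.9] rotvec [-1.909  0.     0.   ] q [70.6  5.  10.1 95.1 -0.  90. ]
```

Emit:
apply_moves --rows '[[[-50,0,0,0,0,0,1],[-100,0,0,0,0,0,1],[-100,-50,60,0.1,0,0,1],[-100,-515,614,1.233,0,0,1],[-100,-515,614,1.233,0,0,1],[-100,-515,614,1.233,0,0,1],[-100,-515,614,1.233,0,0,1],[-100,-515,614,1.233,0,0,1],[-100,-515,614,1.233,0,0,1],[-100,-515,614,1.233,0,0,1],[-100,-515,614,1.233,0,0,1],[-100,-515,614,1.233,0,0,1],[-100,-515,614,1.233,0,0,1],[-100,-515,614,1.233,0,0,1],[-100,-515,614,1.233,0,0,1],[-100,-515,614,1.233,0,0,1],[-100,-515,614,1.233,0,0,1],[-100,-515,614,1.233,0,0,1],[-100,-515,614,1.233,0,0,1],[-100,-515,614,1.233,0,0,1]]]' --newtons 40

```text
time: 3.6
ee_pos: [0.5913, -0.1716, 0.3297]
tcp_rot: [-108.4, 89.9, 161.5]
wrist_force: [-1.1, 0.2, 0.4]
opening: 0.0854
```

Run:
```python
from h import *
p=cams.camera('wrist'); save(p,'w1.png'); print(p['eye'],p['attitude'])
W=cloud(p); q=W[(W[...,2]>.05)&(W[...,2]<.1)&(abs(W[...,0]-.59)<.04)&(W[...,1]<-.12)&(W[...,1]>-.21)]
q2=q[abs(q[:,2]-np.percentile(q[:,2],80))<.006]
print(len(q),q.min(0),q.max(0)); print('top',len(q2),q2.mean(0),q2.min(0),q2.max(0))
c=W[(W[...,2]>.085)&(W[...,2]<.11)&(abs(W[...,0]-.59)<.04)&(abs(W[...,1]+.04)<.04)]
if len(c): print('cap',c.mean(0),c.min(0),c.max(0))
for l in ['shuttle_knob','vial_center']: print(l,[(a['at'],a['confidence']) for a in cams.find_in(l,p)])
plan([.591,-.171,.045],[1,0,0])
```

```text
[ 0.59187442 -0.09443512  0.47327307] [-17.24256873   0.19206773  -0.18775576]
222 [ 0.57895576 -0.17900514  0.05042632] [ 0.60034605 -0.1576901   0.0764828 ]
top 190 [ 0.58972474 -0.16796615  0.07446379] [ 0.57944511 -0.17900514  0.06951949] [ 0.60005935 -0.15813832  0.0764828 ]
cap [ 0.58947376 -0.04036696  0.09676382] [ 0.5755564  -0.05369084  0.08529341] [ 0.60285382 -0.02556814  0.10058233]
shuttle_knob [([0.5898, -0.1089, 0.0198], 0.93)]
vial_center [([0.5894, -0.0433, 0.0973], 0.9), ([0.7342, 0.0156, 0.0513], 0.83), ([0.6068, -0.0653, 0.008], 0.42)]
t 3.75 pos [ 0.5905 -0.1695  0.3323] F [ 0.2  0.  -0.5] open 0.0853
axes
 [[ 0.001  1.     0.001]
 [-0.     0.001 -1.   ]
 [-1.     0.001  0.   ]]
shift mm [2.873e+02 2.000e-01 1.500e+00] rotvec [ 0.001  0.    -0.001] q [-16.   18.8  37.9 109.    0.   73.9]
```

View pics/w1.png

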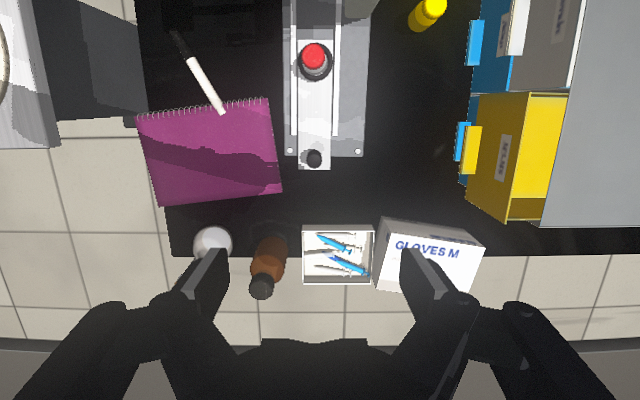

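Emit:
apply_moves --rows '[[[50,0,0,-1.571,0,0,1],[100,0,-1,-1.571,0,0,1],[150,0,-1,-1.571,0,0,1],[150,0,-1,-1.571,0,0,1],[150,0,-1,-1.571,0,0,1],[150,0,-1,-1.571,0,0,1],[150,0,-1,-1.571,0,0,1],[150,0,-1,-1.571,0,0,1],[150,0,-1,-1.571,0,0,1],[150,0,-1,-1.571,0,0,1],[150,0,-1,-1.571,0,0,1],[150,0,-1,-1.571,0,0,1],[190,0,-1,-1.571,0,0,1],[225,0,-1,-1.571,0,0,1],[255,0,-1,-1.571,0,0,1],[275,0,-1,-1.571,0,0,1],[288,0,-1,-1.571,0,0,1],[288,0,-1,-1.571,0,0,1]]]'

```text
time: 5.55
ee_pos: [0.5899, -0.1677, 0.0432]
tcp_rot: [148.5, 90.0, 148.5]
wrist_force: [0.8, 0.1, 0.2]
opening: 0.0853
```

Now I'll close on the knob with a light grip.

Emit:
apply_moves --rows '[[[0,0,0,0,0,0,0.1],[0,0,0,0,0,0,0.1],[0,0,0,0,0,0,0.1],[0,0,0,0,0,0,0.1],[0,0,0,0,0,0,0.1],[0,0,0,0,0,0,0.1],[0,0,0,0,0,0,0.1],[0,0,0,0,0,0,0.1],[0,0,0,0,0,0,0.1],[0,0,0,0,0,0,0.1]]]' --newtons 25

```text
time: 6.55
ee_pos: [0.5903, -0.168, 0.044]
tcp_rot: [-12.4, 90.0, -12.4]
wrist_force: [-0.3, -0.5, 4.7]
opening: 0.0211
```

Run:
```python
from h import *
p=cams.camera('wrist'); save(p,'w2.png')
plan([.59,-.078,.045],[0,1,0])
```

```text
t 6.6 pos [ 0.5903 -0.168   0.044 ] F [-1.7 -0.8  5.8] open 0.0209
axes
 [[ 0.001 -0.     1.   ]
 [-0.     1.     0.   ]
 [-1.    -0.     0.001]]
shift mm [-1.1 90.  -0.3] rotvec [0.    0.001 0.   ] q [-15.9  14.1  -0.4  75.5   0.  -15.9]
```

View pics/w2.png

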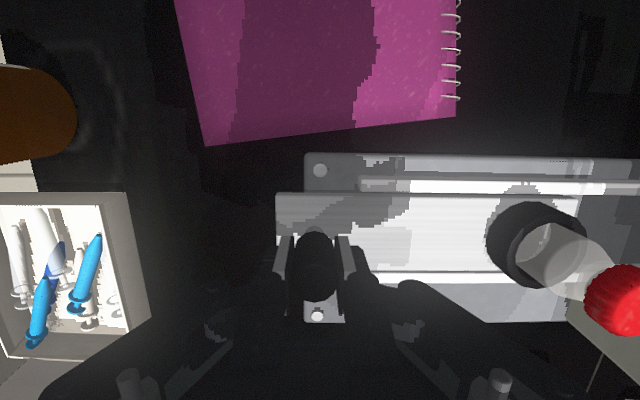

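The knob is held between the pads at (315,265), with a 21 mm opening. Now I'll slide it smoothly to just short of home.

Emit:
apply_moves --rows '[[[0,2,0,0,0,0,0.1],[0,6,0,0,0,0,0.1],[0,12,0,0,0,0,0.1],[0,19,0,0,0,0,0.1],[0,26,0,0,0,0,0.1],[0,33,0,0,0,0,0.1],[0,40,0,0,0,0,0.1],[0,47,0,0,0,0,0.1],[0,54,0,0,0,0,0.1],[0,61,0,0,0,0,0.1],[0,68,0,0,0,0,0.1],[0,74,0,0,0,0,0.1],[0,79,0,0,0,0,0.1],[0,82,0,0,0,0,0.1],[0,84,0,0,0,0,0.1],[0,85,0,0,0,0,0.1]]]'

```text
time: 8.2
ee_pos: [0.5914, -0.0823, 0.044]
tcp_rot: [-2.4, 89.8, -2.4]
wrist_force: [8.0, -1.9, -1.1]
opening: 0.0212
```

Emit:
apply_moves --rows '[[[0,1,0,0,0,0,0.1],[0,2,0,0,0,0,0.1],[0,3,0,0,0,0,0.1],[0,4,0,0,0,0,0.1],[0,5,0,0,0,0,0.1]]]'

```text
time: 8.7
ee_pos: [0.5914, -0.0799, 0.0441]
tcp_rot: [-62.4, 89.6, -62.5]
wrist_force: [3.4, -21.5, -1.3]
opening: 0.0213
```

Run:
```python
from h import *
p=cams.camera('scene'); crop(p,260,160,400,280,5,'s3.png')
p=cams.camera('wrist'); save(p,'w3.png')
plan([.59,-.078,.045],[0,1,0])
W=cloud(p);im=p['pixels'].astype(int)
red=(im[...,0]>100)&(im[...,1]<60)&(im[...,2]<70)&(W[...,2]>.07)&(W[...,2]<.11); q=W[red]; 
if len(q): print(len(q),q.min(0),q.max(0),q.mean(0))
```

```text
t 8.8 pos [ 0.5914 -0.0799  0.044 ] F [  4.4 -17.2  -0.7] open 0.0214
axes
 [[ 0.003  0.001  1.   ]
 [-0.005  1.    -0.001]
 [-1.    -0.005  0.003]]
shift mm [-1.   1.9 -1.4] rotvec [-0.001  0.003  0.005] q [-7.6 11.6 -3.3 74.9 -0.3 -7.5]
3251 [0.57594924 0.03449432 0.07972161] [0.60497899 0.05698003 0.09927619] [0.58818719 0.04152302 0.09326491]
```

View pics/s3.png

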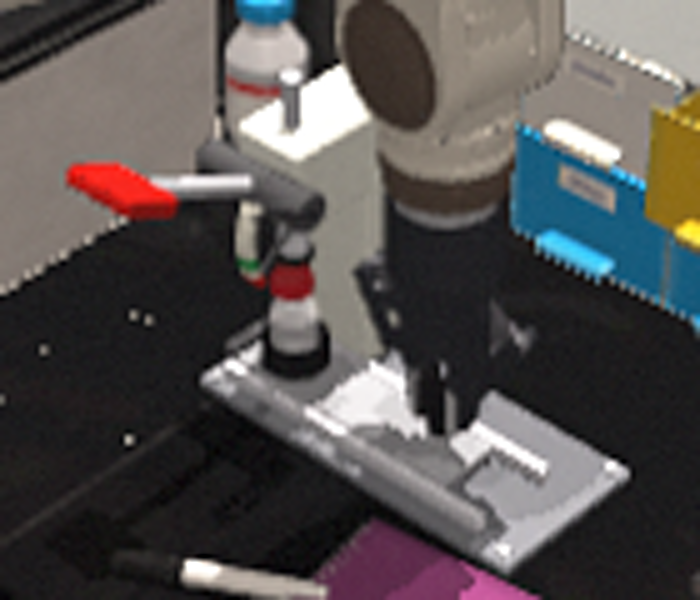

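View pics/w3.png

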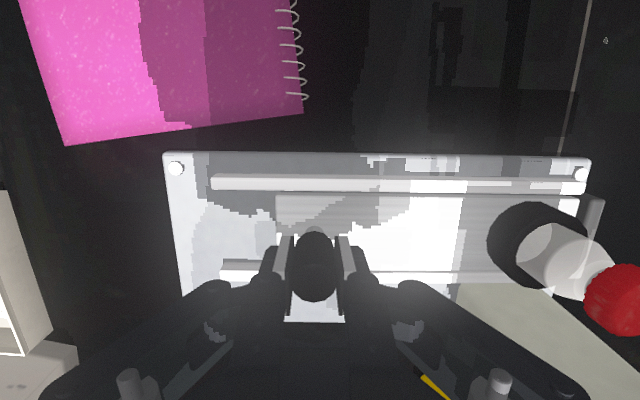

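The scene crop shows the vial upright under the foot (295,310), and the nest is next to the dark stop (wrist 590,225). I'll nudge a little further to confirm it's a hard stop.

Emit:
apply_moves --rows '[[[0,3,0,0,0,0,0.1],[0,4,0,0,0,0,0.1],[0,4,0,0,0,0,0.1]]]'

```text
time: 9.1
ee_pos: [0.5914, -0.0799, 0.0441]
tcp_rot: [-76.6, 89.2, -76.9]
wrist_force: [2.9, -24.7, -1.3]
opening: 0.0208
```

Emit:
apply_moves --rows '[[[0,0,0,0,0,0,0.1],[0,0,0,0,0,0,0.6],[0,0,0,0,0,0,0.6],[0,0,0,0,0,0,0.6],[0,0,0,0,0,0,0.6],[0,0,0,0,0,0,0.6],[-10,0,0,0,0,0,0.6],[-30,0,0,0,0,0,0.6],[-70,0,0,0,0,0,0.6],[-120,0,0,0,0,0,0.6],[-170,0,0,0,0,0,0.3],[-220,0,0,0,0,0,0],[-265,0,0,0,0,0,0],[-265,0,0,0,0,0,0]]]'

```text
time: 10.5
ee_pos: [0.5915, -0.0764, 0.3172]
tcp_rot: [-45.8, 88.8, -46.0]
wrist_force: [1.3, -0.0, 0.7]
opening: -0.0001
```

Run:
```python
from h import *
p=cams.camera('wrist'); save(p,'w4.png')
W=cloud(p)
q=W[(W[...,2]>.066)&(W[...,2]<.085)&(abs(W[...,0]-.59)<.03)&(W[...,1]<-.05)&(W[...,1]>-.13)]
if len(q): print('knob',len(q),q.mean(0),q.min(0),q.max(0))
plan([.443,.05,.31],[0,1,0])
```

```text
knob 212 [ 0.59053202 -0.07950217  0.07415302] [ 0.58051247 -0.09059688  0.06674522] [ 0.60121612 -0.06920523  0.07756915]
t 10.55 pos [ 0.5914 -0.0764  0.3136] F [ 0.7  0.1 -0.8] open 0.0002
axes
 [[ 0.01   0.004  1.   ]
 [-0.014  1.    -0.004]
 [-1.    -0.014  0.01 ]]
shift mm [   0.3  125.8 -148.9] rotvec [-0.004  0.01   0.014] q [ -7.   14.   29.7 105.   -0.7  -6.8]
```

View pics/w4.png

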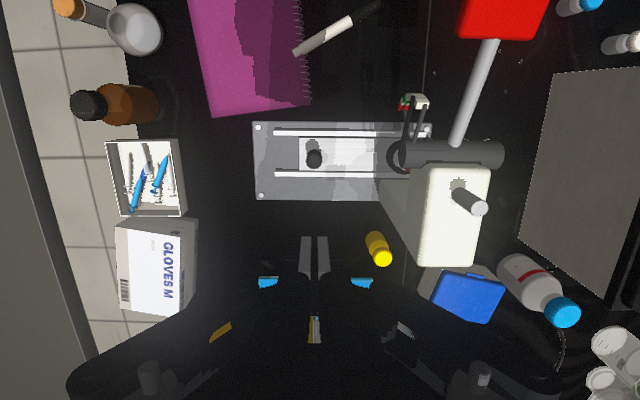

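The knob is home at y -0.0795, 88.5 mm from its start, and the stop was hard. The red paddle shows at (503,15). I'll go above it with the fingers shut.

Emit:
apply_moves --rows '[[[0,40,-50,-0.004,0.01,0.014,0],[0,80,-100,-0.004,0.01,0.014,0],[0,127,-151,-0.004,0.01,0.014,0],[0,127,-151,-0.004,0.01,0.014,0],[0,127,-151,-0.004,0.01,0.014,0],[20,127,-151,-0.004,0.01,0.014,0],[35,127,-151,-0.004,0.01,0.014,0],[35,127,-151,-0.004,0.01,0.014,0]]]'

```text
time: 11.35
ee_pos: [0.4406, 0.0505, 0.273]
tcp_rot: [-171.6, 89.8, -171.6]
wrist_force: [-0.7, 0.0, 0.6]
opening: -0.0
```

Run:
```python
from h import *
p=cams.camera('wrist'); save(p,'w5.png')
p=cams.camera('scene'); crop(p,260,160,400,280,5,'s5.png')
plan([.439,.051,.165],[0,1,0])
```

```text
t 11.45 pos [0.4412 0.0505 0.2752] F [-0.1 -0.  -0. ] open -0.0
axes
 [[-0.001  0.001  1.   ]
 [-0.     1.    -0.001]
 [-1.    -0.    -0.001]]
shift mm [110.2   0.6  -2.1] rotvec [-0.001 -0.001  0.   ] q [  6.5  -8.1   2.2 100.4  -0.    6.6]
```

View pics/w5.png

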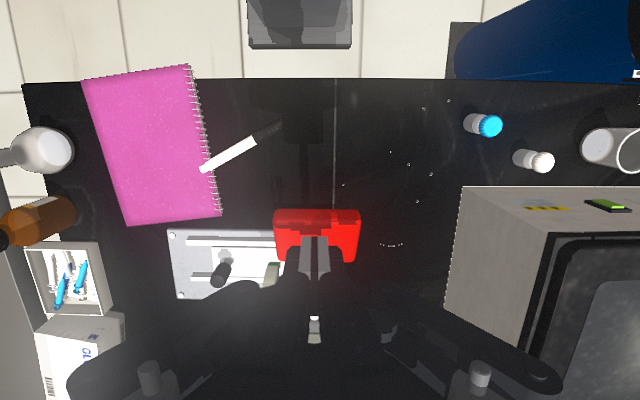

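View pics/s5.png

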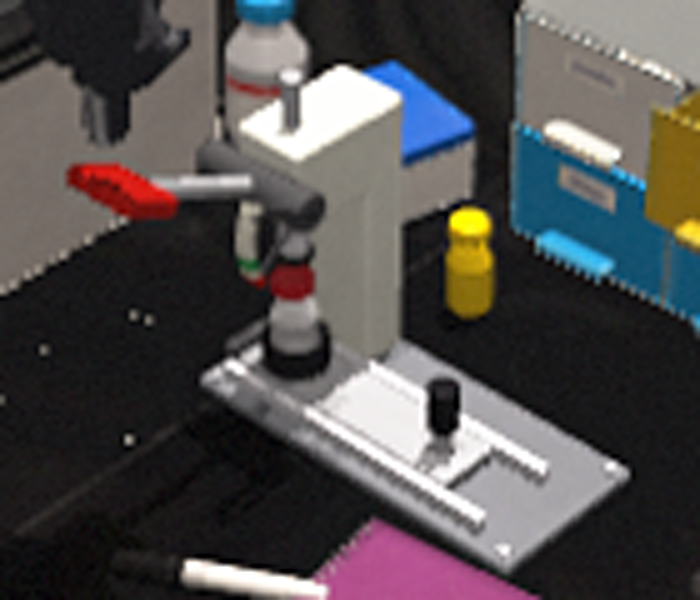

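The fingertips are above the paddle (wrist 315,240), and the shuttle is home with its nest at the stop. I'll press in stages.

Emit:
apply_moves --rows '[[[15,0,-2,0,0,0,0],[25,0,-2,0,0,0,0],[33,0,-2,0,0,0,0],[41,0,-2,0,0,0,0],[49,0,-2,0,0,0,0],[57,0,-2,0,0,0,0],[65,0,-2,0,0,0,0],[73,0,-2,0,0,0,0],[80,0,-2,0,0,0,0],[87,0,-2,0,0,0,0],[92,0,-2,0,0,0,0],[97,0,-2,0,0,0,0],[101,0,-2,0,0,0,0],[105,0,-2,0,0,0,0],[105,0,-2,0,0,0,0]]]'

```text
time: 12.95
ee_pos: [0.439, 0.0505, 0.1698]
tcp_rot: [-170.8, 89.9, -170.9]
wrist_force: [-3.7, 0.2, 7.2]
opening: 0.0001
```

Run:
```python
from h import *
p=cams.camera('wrist'); save(p,'w6.png'); W=cloud(p); im=p['pixels'].astype(int)
p=cams.camera('scene'); crop(p,260,160,400,280,5,'s6.png')
plan([.439,.051,.162],[0,1,0])
m=(im[...,0]>100)&(im[...,1]<60)&(im[...,2]<60)&(abs(W[...,1]-.05)<.035)&(W[...,0]<.48)&(W[...,2]>.1)
q=W[m];print(len(q),q.min(0),q.max(0))
A=np.c_[q[:,0],np.ones(len(q))];
for _ in range(5):
    c=np.linalg.lstsq(A,q[:,2],rcond=None)[0]; r=q[:,2]-A@c; k=abs(r)<max(.002,2*r.std()); A=A[k];q=q[k]
print('slope',c,'angle below level',np.arctan(c[0]),'lever',.44+np.arctan(c[0]),len(q),r.std())
```

```text
t 13.05 pos [0.439  0.0505 0.1702] F [-3.8 -0.3  7.8] open 0.0001
axes
 [[-0.001  0.001  1.   ]
 [-0.     1.    -0.001]
 [-1.    -0.    -0.001]]
shift mm [8.2 0.5 0. ] rotvec [-0.001 -0.001  0.   ] q [  6.6 -10.6 -11.6  89.   -0.    6.6]
4525 [0.41677785 0.02519935 0.1559588 ] [0.45937739 0.08146381 0.21797323]
slope [0.14874044 0.1043302 ] angle below level 0.14765787445153222 lever 0.5876578744515322 3961 0.0007423884617915699
```

View pics/w6.png

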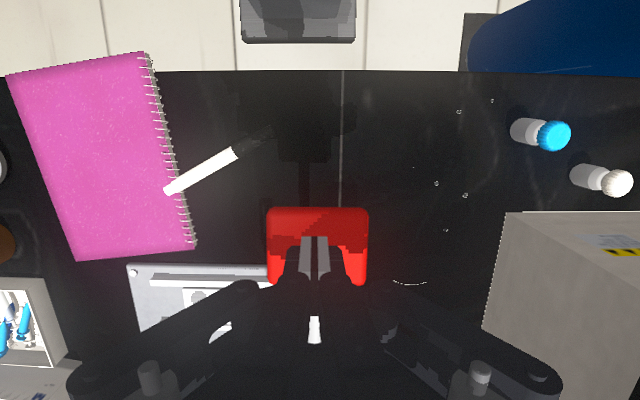

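View pics/s6.png

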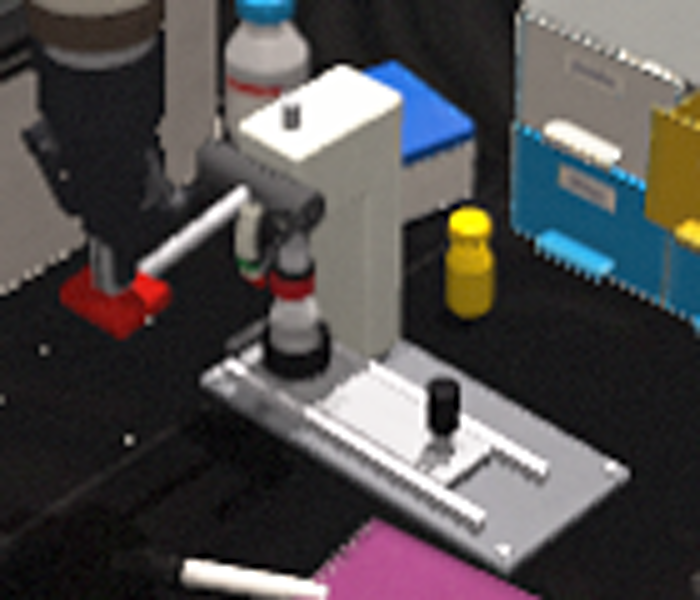

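The paddle face slope gives a lever angle of about 0.59. About 10 mm more should bring it to 0.68.

Emit:
apply_moves --rows '[[[3,0,0,0,0,0,0],[6,0,0,0,0,0,0],[8,0,0,0,0,0,0],[10,0,0,0,0,0,0],[10,0,0,0,0,0,0],[10,0,0,0,0,0,0]]]'

```text
time: 13.65
ee_pos: [0.4399, 0.0505, 0.1609]
tcp_rot: [-2.5, 89.9, -2.6]
wrist_force: [1.0, 0.5, 9.2]
opening: -0.0002
```

Run:
```python
from h import *
p=cams.camera('wrist'); W=cloud(p); im=p['pixels'].astype(int); save(p,'w7.png')
p=cams.camera('scene'); crop(p,290,180,330,250,9,'s7.png'); Ws=cloud(p); ims=p['pixels'].astype(int)
plan([.439,.051,.162],[0,1,0])
for W,im in((W,im),(Ws,ims)):
    m=(im[...,0]>100)&(im[...,1]<60)&(im[...,2]<60)&(abs(W[...,1]-.05)<.035)&(W[...,0]<.48)&(W[...,2]>.1)
    q=W[m];A=np.c_[q[:,0],np.ones(len(q))];
    for _ in range(5):
        c=np.linalg.lstsq(A,q[:,2],rcond=None)[0]; r=q[:,2]-A@c; k=abs(r)<max(.002,2*r.std()); A=A[k];q=q[k]
    print('lever',.44+np.arctan(c[0]),'z at .438',c[0]*.438+c[1],len(q),r.std())
T=cams.camera('top'); save(T,'t7.png')
S=Ws; m=(ims[...,0]>100)&(ims[...,1]<60)&(ims[...,2]<70)&(abs(S[...,0]-.59)<.03)&(abs(S[...,1]-.04)<.04)&(S[...,2]<.12)&(S[...,2]>.06); q=S[m]; print('cap',q.min(0),q.max(0),q.mean(0))
```

```text
t 13.75 pos [0.4399 0.0505 0.161 ] F [ 0.2 -0.8  9.7] open -0.0
axes
 [[ 0.002  0.001  1.   ]
 [-0.     1.    -0.001]
 [-1.    -0.     0.002]]
shift mm [-1.   0.5 -0.9] rotvec [-0.001  0.002  0.   ] q [  6.6 -10.7 -12.7  87.8  -0.    6.6]
lever 0.6624423157443083 z at .438 0.15967528152076457 3840 0.0007551263617945708
lever 0.6305439046408445 z at .438 0.15726788776914907 111 0.0016934630060364553
cap [0.57327752 0.03200013 0.08643936] [0.59547203 0.05832463 0.09673246] [0.58277048 0.0401313  0.09111891]
```

View pics/s7.png

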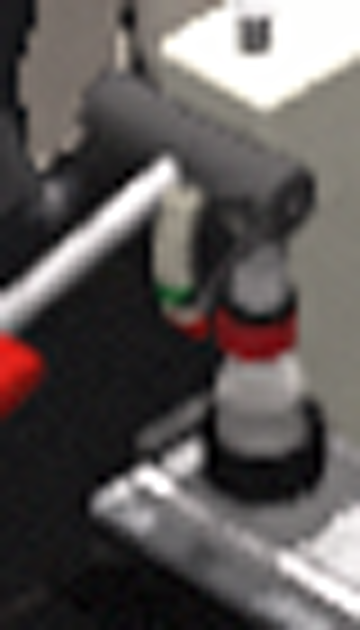

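View pics/w7.png

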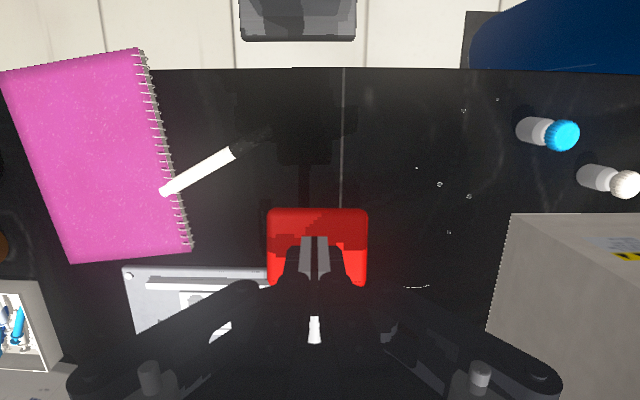

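The estimates are 0.66 (wrist slope), about 0.66 (paddle height) and 0.63 (noisier scene slope). I'll press 2 mm more to centre it, then check again.

Emit:
apply_moves --rows '[[[1,0,0,0,0,0,0],[2.5,0,0,0,0,0,0],[2.5,0,0,0,0,0,0],[2.5,0,0,0,0,0,0],[2.5,0,0,0,0,0,0]]]'

```text
time: 14.3
ee_pos: [0.4404, 0.0505, 0.1589]
tcp_rot: [-0.5, 89.8, -0.5]
wrist_force: [-1.3, -0.4, 9.4]
opening: -0.0002
```

Run:
```python
from h import *
for rep in range(2):
    p=cams.camera('wrist'); W=cloud(p); im=p['pixels'].astype(int)
    m=(im[...,0]>100)&(im[...,1]<60)&(im[...,2]<60)&(abs(W[...,1]-.05)<.035)&(W[...,0]<.48)&(W[...,2]>.1)
    q=W[m];A=np.c_[q[:,0],np.ones(len(q))];
    for _ in range(5):
        c=np.linalg.lstsq(A,q[:,2],rcond=None)[0]; r=q[:,2]-A@c; k=abs(r)<max(.002,2*r.std()); A=A[k];q=q[k]
    print('lever',.44+np.arctan(c[0]),'z at .438',c[0]*.438+c[1])
p=cams.camera('scene'); crop(p,260,160,400,280,5,'s8.png')
plan([.439,.051,.162],[0,1,0])
```

```text
lever 0.6776395349776063 z at .438 0.1574615210581172
lever 0.6748096070848302 z at .438 0.15743967670567133
t 14.45 pos [0.4403 0.0505 0.1589] F [-2.3 -0.1  9.4] open 0.0002
axes
 [[ 0.004  0.001  1.   ]
 [-0.     1.    -0.001]
 [-1.    -0.     0.004]]
shift mm [-3.1  0.5 -1.3] rotvec [-0.001  0.004  0.   ] q [  6.6 -10.7 -13.   87.5  -0.    6.6]
```

View pics/s8.png

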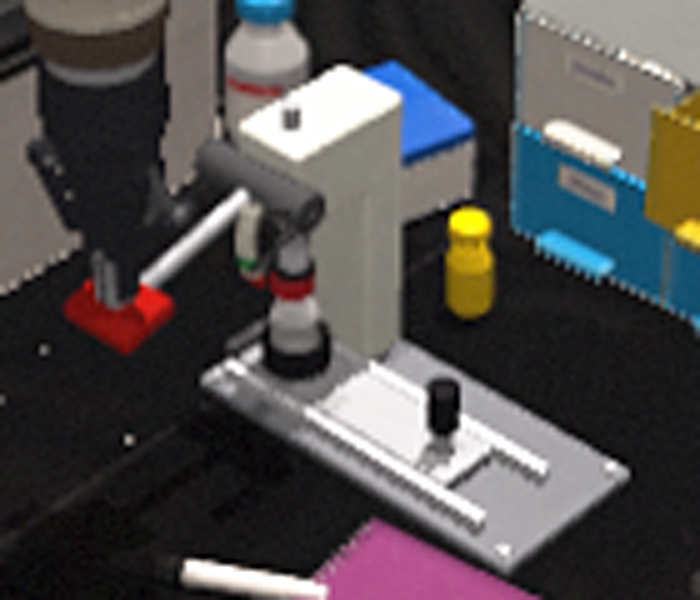

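The lever is at about 0.676 rad with 9.4 N on the paddle. The vial stands upright with the foot on its cap (295,270), the shuttle is home and nothing else has moved.

```bash
python3 -c "
from workcell import bot
print(bot.job_done())"
```

```text
the job is handed in; nothing more can be done
None
```

I slid the shuttle home, pressed the lever into the green band and handed the job in at about 14.5 s with the arm still holding it there.

- **Shuttle:** I gripped the knob and slid it until it met a hard stop. Pushing about 4 mm further in command gave 25 N and no movement. The measured travel was about 88.5 mm against a nominal 90 mm, which is within the measuring error. The images show the nest beside the dark stop, with the vial under the foot.
- **Lever:** I pressed the paddle with shut fingers. The last wrist-camera checks gave 0.675–0.678 rad by the slope of the paddle face. The face stood at 157.4 mm (157 mm expected in the green), with 9.4 N on the paddle. It never came near the red.
- **Vial and surroundings:** In the last picture the vial stood upright with the foot on its cap. The yellow look-alike had not been moved, and nothing else in that view had shifted.
- **Checks that disagreed or failed:** The scene camera's slope for the lever, taken just before the final 2 mm, read 0.63 against 0.66 from the wrist camera. It rests on few pixels, and 0.63 is still in the green. The pointer was too small to read in the scene pictures, so the green reading comes from the paddle's angle and height. I did not check the bottle, flask and two small vials again after the final press.

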